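Shut the window of the parts box and click its latch home

TASK

Close the plywood parts box so that it can be carried: slide its clear window fully shut along its track, then swing the steel latch over from where it leans back and press its free end down until it clicks fully home under the sprung roller of the keeper on the window, whose height differs each time. Push and press gently, feeling for the stops instead of ramming them, and leave the jar, the screwdriver and the two riser pads where they are.

Things in the scene. Friction and masses are not known exactly. Their poses are not given: they have to be found in the camera images.
- parts_box: plywood box fixed on the bamboo board, 130 (x) x 200 (y) x 83 mm (z), origin under the centre of its bottom (on the board's top, 18 mm above the table). Its window slides along the box's y axis in two aluminium rails on the top; the latch is hinged on the top of its -y end and swings in the box's y-z plane (x = 0).
- window (a joint): clear window in an aluminium frame (182 mm along y, 112 mm wide, its top 79 mm above the box's underside). Value: metres open; 0 is fully shut against its stop, up to 0.1 open to the box's +y. About 2 N of friction; it stays where it is left.
- window_pull (a point): top centre of the aluminium pull rib that stands on the window's +y edge: rib 80 mm long (along box x), 10 mm thick (along y), 21 mm high above the window; its +y face is flush with the window's +y edge, 5 mm from this point. Top of the rib 100 mm above the box's underside; with the window shut this point is at (0, 95, 100) mm in the box's frame.
- latch (a joint): steel latch bar, 24 mm wide, 5 mm thick, 135 mm from hinge to free end. Value: radians open; 0 is level along the box's +y above the window, pi/2 upright, more leans back past the box's -y end. Home lies between 0 and 0.21, as the keeper is set. Stiff hinge: it stays where it is left. An 18 mm barbed tooth under it, 110 mm from the hinge, snaps under the sprung roller.
- keeper_foot (a point): point on the window's top face right below the roller of the keeper, 106 mm from the hinge (along y) when the window is shut. The keeper (43 mm wide, on two clamped stems) is set to a different height each time, which is not measured: its roller, 9 mm thick, is centred 15 to 38 mm above this point. If the window is not shut, the tooth misses it.
- catch (a joint): sprung steel roller in the keeper, along box x. Value: metres it is pressed in (towards box -y): 0 when free, about 0.004 as the tooth passes, 0.001 to 0.0026 with the latch clicked home. The tooth meets it 0.12 rad above home; clicking home takes 5 to 10 N at the latch's free end, then the latch's cross pin lands hard on the keeper.
- latch_tab (a point): middle of the press tab at the latch's free end, on the bar's upper face (its back when it leans open), 125 mm from the hinge; the bar ends 10 mm farther out. With the latch level (0 rad) it is at (0, 35, 106.5) mm in the box's frame.
- latch_hinge (a point): hinge axis of the latch (along box x), at (0, -90, 104) mm in the box's frame; two steel cheeks rise to 110 mm beside it (33 mm apart).
- jar: glass spice jar with a black twist cap, 48 mm across, 95 mm high, standing on the board; origin under its centre. Leave alone.
- screwdriver: grey plastic-handled screwdriver lying on the board, 170 mm long along its x. Leave alone.
- riser_a: aluminium riser pad lying flat, 78 x 55 x 10 mm, origin under its centre. Leave alone.
- riser_b: the other riser pad, of the same size. Leave alone.

How it is judged (in metres and radians):
On the way, in this order (a step that is already met when the one before it is completed fails the run):
1. the window is fully shut, the latch not yet in its catch (value of joint window below 0.004 m and value of joint latch above 0.4 rad), for 0.2 s.
2. the latch is clicked home with the window shut (value of joint window below 0.004 m and value of joint latch below 0.25 rad and value of joint catch between 0.0004 and 0.003 m), for 0.2 s.
At the end, for the whole second after the job is handed in: The window is shut to within 4 mm, the latch has snapped under the roller (latch less than 0.25 rad open, roller pressed in by 0.4 to 3 mm) and is at rest, the jar stands, and the jar, screwdriver and riser pads are within 30 mm of where they were (all of step 2 and velocity of joint latch below 0.05 rad/s and distance of each of jar, screwdriver, riser_a, riser_b from where it was at the start of the episode below 0.03 m and angle between jar's own z axis and vertical below 0.2 rad); the robot touches nothing.
It fails at once if the box, its window or its latch is pushed with more than 45 N (contact force between any of the arm, the fingers and parts_box above 45 N).
It fails at once if a bystander is shoved more than 30 mm or the jar tipped (not (distance of jar from where it was at the start of the episode below 0.03 m) or not (distance of screwdriver from where it was at the start of the episode below 0.03 m) or not (distance of riser_a from where it was at the start of the episode below 0.03 m) or not (distance of riser_b from where it was at the start of the episode below 0.03 m) or angle between jar's own z axis and vertical above 0.5 rad).
It also fails if it takes over 58 s, if anything falls off the work surface, if the arm or the gripper's body presses on something with over 40 N, if the wrist force passes 120 N, or if a joint passes its speed limit or range.

ROBOT

A 7-joint arm with a two-finger parallel gripper is mounted at the origin on the work surface. World frame = base frame: x ahead of the robot, y to its left, z up, the work surface at z = 0. Lengths are in mm, angles in rad, forces in N, time in s.
With the tool pointing down it reaches from about 425 to 875 mm from the base axis. Payload 8.4 kg.
Tool frame: the origin (TCP) lies between the finger pads; the fingertips stand 14 mm ahead of it and the grasp point (between the pads) lies 5 mm behind it (manip.finger_overhang is the x of the fingertips in the tool frame, in mm); x points along the fingers, y is the direction in which the jaws open and shut, and the axes are right-handed (so a half turn about x gives the same grasp; the last joint's range is limited). The gripper opens to 85 mm and grips with 20 to 120 N. Pads are 22 mm wide; open, the fingers measure 114 mm over their backs; the gripper's body (76 mm by 85 mm) begins 54 mm behind the grasp point. The pads swing forward as they close: fully open they stand 13 mm farther back than shut.
Start: joints at [-1.25, 0.333, 0.04, 1.465, -0.013, 1.343, -0.059], TCP at [264.923, 593.531, 213.808] pointing down, gripper open.
Joint ranges: [-2.58, 2.58], [-0.38, 2.09], [-1.3, 1.39], [0.25, 2.4], [-1.5, 4.64], [0.08, 2.09], [-2.65, 2.65]. Speed limits (rad/s): [2.22, 2.22, 2.79, 2.79, 3.14, 3.14, 3.14].

INTERFACE

Orientations are given as a rotation vector (axis times angle).
In Python, from cell import manip, solver, telemetry, viewer, spotter gives the robot as it stands. The module is installed in compiled form; this text tells all that it offers. Calls block until the motion is done:
- manip.movep(position, orientation): joint-space move of the TCP to a pose.
- manip.movel(position, orientation=None, rate=150): straight line of the TCP; orientation=None keeps the orientation; rate is the mean speed in mm/s.
- manip.set_joints(angles): joint-space move.
- manip.release() and manip.grab(squeeze=None): open the fingers fully, or close them until they stop; squeeze is the grip in N (None keeps the last).
- manip.dwell(seconds).
- solver.inverse_kinematics(position, orientation): joint angles nearest the present ones, or None.
- telemetry.state(): the state.
- viewer.camera(name): name is "scene" or "side" or "wrist"; returns a dict with "frame" (420x560x3 uint8, blue, green, red), "vfov" (degrees; the focal length in pixels is half the picture's height over the tangent of half this angle, whatever the lens; pixels are square), "cx", "cy" (the principal point, pixels), "position" and "rotation" of the camera in the world. Camera axes: x right, y up, looking along -z (the intrinsics and any distortion apply to the point x, -y, -z); pixel columns grow to the right and rows downward; lengths in mm; the calibration is good to about 2 mm. A picture is of the moment at which its call begins. There is no depth.
A pose or a line that the arm cannot do raises manip.PlanningError and nothing moves.
- manip.job_done(): hands the job in, once; it reports no verdict.
Trained networks look in the newest picture that a camera, given by its name, has taken for a name from the list of things; names that differ only in an ending like _2 or _b are one class to them, and where a whole thing is asked for, a point or a joint stands for the part that bears it (a point fixed in the world has none). Each returns a list of dicts, best first, with "confidence" (0 to 1); they miss things now and then, are a little off and sometimes report something else, mostly with a low value. They report only what shows in the picture. A call takes as long as a camera call.
- spotter.search_frame(name, camera): "extent" ([centre column, centre row, width, height] in pixels, round what is visible of it).
The state is a dict: "t": time; "q": joint angles; "qvel": joint speeds; "joint_torque": joint torques, N m; "position": TCP position; "orientation": TCP orientation; "wrist_force": force on the tool from outside, world axes, zero at the start; "torque": the same for the moment, N m; "opening": finger opening in mm.
Only numpy, scipy, OpenCV 4.12 (cv2) and the standard library are available. Lean on these libraries where they do the work, as an engineer would, in place of code of your own. Each camera call takes 0.05 s, during which the arm holds its last target. There are 200 camera calls.

## Working session

There is one attempt and no reset: what is moved stays moved. The work goes in short steps, each a Python script; the robot and the scene stay as the last script left them, time stands still between calls to the robot, and variables do not carry over. Pictures are saved under pics/ and viewed, about 8 in all and at most 12, crops included, and the job is handed in when it is done.

```bash
ls; mkdir -p pics
python3 - <<'E'
from cell import manip, telemetry, viewer, spotter
import cv2,numpy as np
np.set_printoptions(precision=4,suppress=True)
s=telemetry.state();print({k:np.round(v,3) for k,v in s.items()})
ims=[]
for c in ["scene","side"]:
    d=viewer.camera(c);cv2.imwrite(f"pics/{c}0.png",d["frame"])
    print(c,{k:v for k,v in d.items() if k!="frame"})
    for n in ["parts_box","window","window_pull","latch","keeper_foot","latch_tab","latch_hinge","jar","screwdriver","riser_a"]:
        print(n,[(np.round(r["extent"]).tolist(),round(r["confidence"],2)) for r in spotter.search_frame(n,c)[:3]])
E
```

```text
pics
{'t': np.float64(0.0), 'q': array([-1.25 ,  0.334,  0.04 ,  1.466, -0.013,  1.343, -0.059]), 'qvel': array([ 0.   , -0.   ,  0.   , -0.001,  0.   ,  0.001, -0.001]), 'joint_torque': array([ -0.   , -65.855,   1.365, -40.557,   0.017,   0.013,  -0.   ]), 'position': array([264.772, 593.091, 212.914]), 'orientation': array([ 0.328,  1.546, -0.331]), 'wrist_force': array([-0.94 , -0.929, -0.785]), 'torque': array([-0.027,  0.029, -0.059]), 'opening': np.float64(85.248)}
scene {'vfov': 53.42176620210452, 'cx': 280.3857082409478, 'cy': 210.23572643267485, 'position': array([807.5696, 262.3358, 813.6573]), 'rotation': array([0.2657, 0.5772, 2.1851])}
parts_box [([290.0, 251.0, 186.0, 135.0], 0.87), ([258.0, 197.0, 36.0, 34.0], 0.46)]
window [([327.0, 277.0, 112.0, 90.0], 0.97)]
window_pull [([331.0, 276.0, 115.0, 87.0], 0.9)]
latch [([222.0, 211.0, 47.0, 54.0], 0.59)]
keeper_foot [([329.0, 277.0, 110.0, 87.0], 0.57)]
latch_tab [([222.0, 212.0, 43.0, 56.0], 0.87)]
latch_hinge [([292.0, 254.0, 188.0, 132.0], 0.85)]
jar [([398.0, 236.0, 31.0, 36.0], 0.67)]
screwdriver [([327.0, 222.0, 72
[... 158 characters left out ...]
cy': 205.70889551386895, 'position': array([ 248.0423, -669.3789,  564.6077]), 'rotation': array([ 1.0048, -0.1467, -0.3023])}
parts_box [([315.0, 200.0, 123.0, 101.0], 0.79), ([298.0, 271.0, 50.0, 33.0], 0.15)]
window [([293.0, 177.0, 81.0, 48.0], 0.67)]
window_pull [([296.0, 177.0, 81.0, 46.0], 0.56)]
latch [([358.0, 172.0, 33.0, 47.0], 0.88)]
keeper_foot [([296.0, 174.0, 85.0, 47.0], 0.66)]
latch_tab [([356.0, 172.0, 34.0, 44.0], 0.63)]
latch_hinge [([312.0, 197.0, 123.0, 103.0], 0.95)]
jar [([220.0, 190.0, 23.0, 46.0], 0.82)]
screwdriver [([299.0, 269.0, 52.0, 34.0], 0.71), ([258.0, 232.0, 41.0, 44.0], 0.68)]
riser_a [([300.0, 271.0, 52.0, 32.0], 0.93), ([331.0, 300.0, 53.0, 39.0], 0.8)]
```

Run:
```python
import cv2
a=cv2.imread("pics/scene0.png")[150:360,160:440];cv2.imwrite("pics/a.png",cv2.resize(a,(800,600),interpolation=cv2.INTER_CUBIC))
a=cv2.imread("pics/side0.png")[130:325,190:450];cv2.imwrite("pics/b.png",cv2.resize(a,(800,600),interpolation=cv2.INTER_CUBIC))
```

```text
(no output)
```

View pics/a.png

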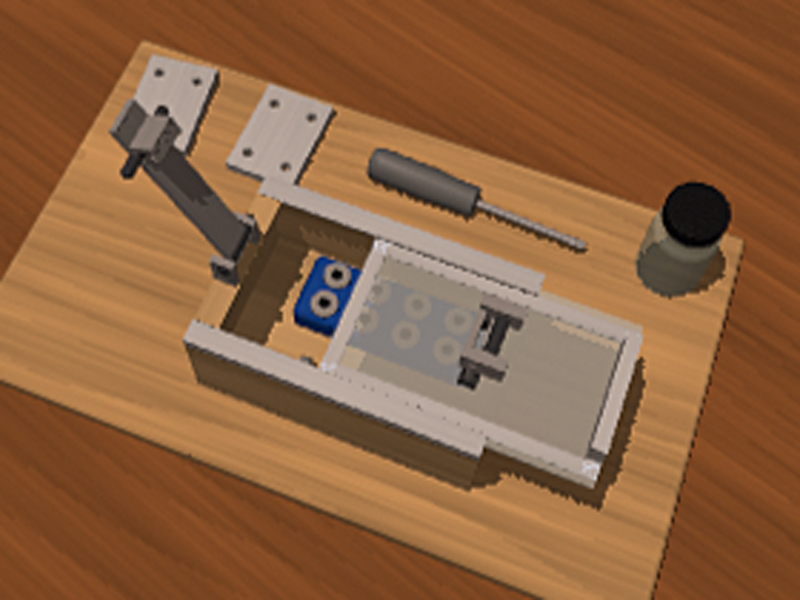

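View pics/b.png

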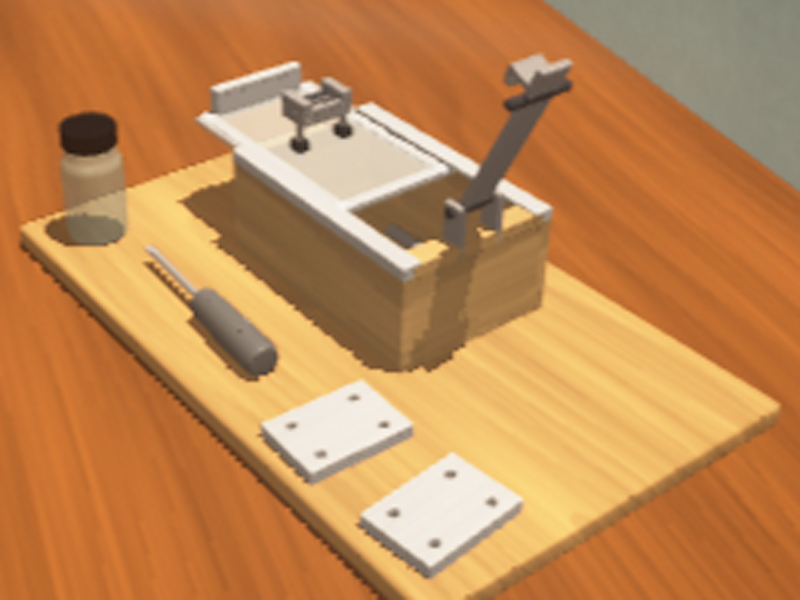

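```bash
cat > geo.py <<'E'
import numpy as np
from scipy.spatial.transform import Rotation as R
from scipy.optimize import least_squares
CAM={"scene":(53.42176620210452,280.3857,210.2357,[807.5696,262.3358,813.6573],[0.2657,0.5772,2.1851]),
"side":(52.310974574604344,281.9431,205.7089,[248.0423,-669.3789,564.6077],[1.0048,-0.1467,-0.3023])}
def proj(P,cam):
    v,cx,cy,t,r=CAM[cam]; f=210/np.tan(np.radians(v/2))
    p=(np.atleast_2d(P)-t)@R.from_rotvec(r).as_matrix()
    return np.c_[cx+f*p[:,0]/-p[:,2], cy-f*p[:,1]/-p[:,2]]
def bw(P,b): # box->world
    return np.atleast_2d(P)@R.from_euler('z',b[2]).as_matrix().T+[b[0],b[1],18]
E
cat > fit.py <<'E'
from geo import *
S=lambda u,v:(160+u/2.857,150+v/2.857)
D=lambda u,v:(190+u/3.077,130+v/3.077)
def pts(o,a):
    L=lambda r,x=0:(x,-90+r*np.cos(a),104+r*np.sin(a))
    return [("scene",(65,-100,83),S(187,325)),("scene",(-65,-100,83),S(263,180)),("scene",(65,100,83),S(482,447)),("scene",(-65,100,83),S(543,275)),
    ("scene",(56,91+o+9,79),S(593,483)),
    ("side",(-65,-100,0),D(402,368)),("side",(-65,-100,83),D(408,275)),("side",(65,-100,83),D(550,210)),("side",(65,-100,0),D(545,305)),("side",(-65,100,83),D(237,150)),
    ("side",(-40,95+o,100),D(212,90)),("side",(40,95+o,100),D(298,66)),
    ("scene",L(135),S(133,118)),("side",L(130),D(540,72))]
def res(p): return np.concatenate([proj(bw(P,p[:3]),c)[0]-uv for c,P,uv in pts(p[3],p[4])])
best=min((least_squares(res,[700,0,y,60,1.9],loss='soft_l1',x_scale=[100,100,1,20,1]) for y in np.arange(0,6.3,.8)),key=lambda s:s.cost)
print(best.x,best.cost);print(np.round(best.fun.reshape(-1,2),1))
b=best.x[:3]
for n,P in dict(rib=(0,95+best.x[3],100),hinge=(0,-90,104),tab=(0,-90+125*np.cos(best.x[4]),104+125*np.sin(best.x[4]))).items(): print(n,bw(P,b)[0])
E
python3 fit.py
python3 - <<'E'
from cell import telemetry,solver
print(telemetry.state()["orientation"].tolist())
E
```

```text
[5.66043001e+02 7.95707112e+01 2.94045173e-01 6.79778311e+01
 1.96613009e+00] 17.195396889151585
[[-1.4  4.8]
 [ 0.7 -2.4]
 [-0.2  2.3]
 [ 0.7 -1.3]
 [ 0.   0. ]
 [-0.   2.4]
 [-0.6 -1.1]
 [ 1.1 -0.7]
 [-0.7  0.9]
 [-1.6  0.3]
 [ 0.4  0.4]
 [-0.3 -0.5]
 [-0.  -0.7]
 [ 1.7 -3.2]]
rib [518.8077654  235.55342181 118.        ]
hinge [592.1273529  -6.5664269 122.       ]
tab [606.07944659 -52.63977413 237.35850968]
[0.32924594785275374, 1.5456356689161652, -0.32937126970775416]
```

```bash
sed -i 's/def pts(o,a):/def pts(o,a,w=65,e=100):/; s/(65,-100,83)/(w,-e,83)/g; s/(-65,-100,83)/(-w,-e,83)/g; s/(65,100,83)/(w,e,83)/g; s/(-65,100,83)/(-w,e,83)/g; s/pts(p\[3\],p\[4\])/pts(*p[3:])/; s/60,1.9\]/60,1.9,65,100]/; s/20,1\])/20,1,10,10])/' fit.py
cat >> fit.py <<'E'
import cv2
print("w,e",best.x[5:])
o,a=best.x[3:5]
def lines():
    for z in (0,79):
        c=[(-65,-100,z),(65,-100,z),(65,100,z),(-65,100,z)]
        for i in range(4): yield c[i],c[(i+1)%4],(0,255,0)
    for y in (90+o,100+o):
        yield (-40,y,100),(40,y,100),(0,0,255)
    yield (-56,100+o,79),(56,100+o,79),(255,0,0)
    yield (-56,-82+o,79),(56,-82+o,79),(255,0,0)
    yield (0,-90,104),(0,-90+135*np.cos(a),104+135*np.sin(a)),(255,0,255)
    k=(0,16+o,79); yield k,(0,16+o,79+38),(255,255,0)
out=[]
for n,(x,y,w,h) in dict(scene=(160,150,280,210),side=(190,130,260,195)).items():
    im=cv2.imread(f"pics/{n}0.png")[y:y+h,x:x+w]; s=560/w
    im=cv2.resize(im,(560,420),interpolation=cv2.INTER_CUBIC)
    for A,B,c in lines():
        q=((proj(bw([A,B],b),n)-[x,y])*s).round().astype(int); cv2.line(im,tuple(map(int,q[0])),tuple(map(int,q[1])),c,1)
    out.append(im)
im=np.vstack(out); cv2.imwrite("pics/c.png",cv2.resize(im,(400,600)) if 0 else np.hstack(out)[:, :])
cv2.imwrite("pics/c.png",cv2.resize(np.vstack([out[0][:,:],out[1]]),(448,672))[:600] if 0 else cv2.resize(np.hstack(out),(800,300)))
cv2.imwrite("pics/c1.png",out[0]);cv2.imwrite("pics/c2.png",out[1])
E
python3 fit.py
```

```text
[565.60088708  79.28701763   6.57400799  68.26016682   1.96909722
  60.81352681  99.72124518] 9.7427953290096
[[-0.3  2.4]
 [ 0.2 -0.9]
 [ 0.2 -0.1]
 [-0.1  0.5]
 [-0.   0.1]
 [-0.3  2.5]
 [ 0.6 -1.8]
 [-0.6  0.1]
 [-0.9  1.1]
 [-0.1 -0.2]
 [ 0.4  0.3]
 [-0.3 -0.5]
 [-0.  -1.2]
 [ 1.5 -2.9]]
rib [518.78759148 235.69161292 118.        ]
hinge [591.40752863  -6.93372959 122.        ]
tab [605.30916486 -53.37950446 237.21516613]
w,e [60.81352681 99.72124518]
```

View pics/c1.png

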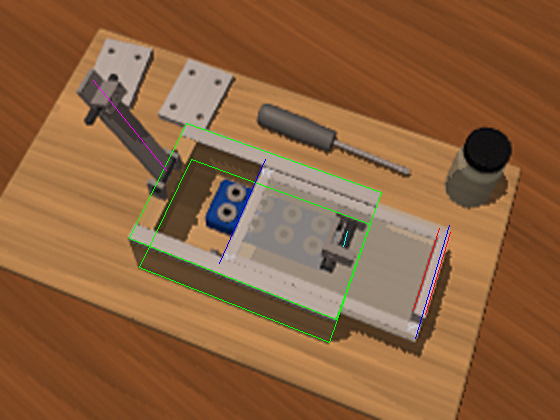

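View pics/c2.png

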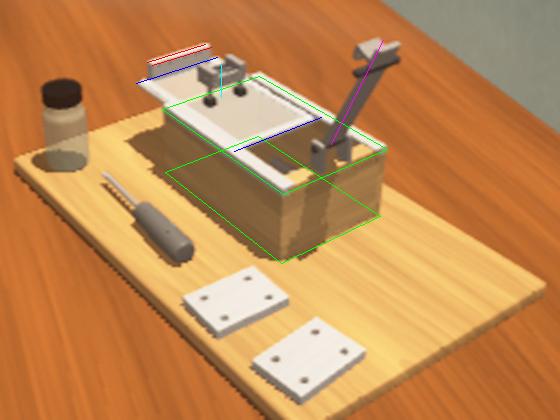

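```bash
cat > rb.py <<'E'
from geo import *
from cell import manip, solver, telemetry, viewer
B=np.array([565.6,79.29,0.2908])
C,Sn=np.cos(B[2]),np.sin(B[2]); X=np.array([C,Sn,0]); Y=np.array([-Sn,C,0])
def ori(sgn): return R.from_matrix(np.c_[[0,0,-1],sgn*X,np.cross([0,0,-1],sgn*X)]).as_rotvec()
def W(y,z,x=0): return bw((x,y,z),B)[0]       # box coords (mm) -> world
def tip(y,z,off=11): return W(y-off,z+14)     # TCP so finger's +y bottom edge is at (y,z)
def force(n=3):
    f=[]
    for _ in range(n): f.append(telemetry.state()["wrist_force"]); manip.dwell(0.02)
    f=np.mean(f,0); return np.array([f@X,f@Y,f[2]])
E
python3 - <<'E'
from rb import *
q0=telemetry.state()["q"]
c=[]
for s in (1,-1):
    for P in [W(205,150),W(205,103),W(106,105),tip(-170,215),tip(-92,218),tip(35,110)]:
        q=solver.inverse_kinematics(P,ori(s)); print(s,None if q is None else np.round(q,2))
E
```

```text
1 [-0.89  0.22  0.37  1.73 -0.08  1.21 -0.21]
1 [-0.89  0.26  0.37  1.78 -0.1   1.12 -0.2 ]
1 [-0.81  0.24  0.47  1.81 -0.12  1.12 -0.01]
1 [-0.58  0.34  0.85  1.51 -0.26  1.4   0.58]
1 [-0.65  0.24  0.73  1.58 -0.16  1.38  0.39]
1 [-0.73  0.23  0.55  1.78 -0.13  1.16  0.15]
-1 [ 0.3   0.41 -1.09  1.67  0.38  1.3   2.57]
-1 [ 0.29  0.47 -1.09  1.72  0.44  1.22  2.52]
-1 [ 0.56  0.52 -1.23  1.75  0.51  1.25  2.63]
-1 [-0.78  0.49  1.22  1.52 -0.46  1.45 -2.4 ]
-1 [-0.97  0.39  1.22  1.59 -0.37  1.42 -2.57]
-1 [-1.28  0.57  1.38  1.8  -0.58  1.27 -2.6 ]
```

Run:
```python
from rb import *
o=ori(1)
manip.grab(20)
manip.movep(W(205,180),o); manip.movel(W(205,102),rate=120)
f0=force(5); print("f0",f0.round(2),telemetry.state()["t"])
y=205
while y>98:
    y-= 6 if y>125 else 1.0
    manip.movel(W(y,102),rate=60)
    f=force(2)-f0; s=telemetry.state(); 
    a=(s["position"]-W(0,0))@Y
    print(round(y,1),round(a,1),f.round(1))
    if f[1]>9: break
print(s["t"],s["opening"])
```

```text
f0 [0.49 0.22 0.04] 4.2333
199 198.6 [-0.4  0.3 -0.3]
193 192.6 [-0.5  0.  -0.1]
187 186.7 [-0.2 -1.2 -0.4]
181 180.7 [-0.4 -0.3  0.2]
175 174.7 [ 0.1 -0.3 -0.8]
169 168.7 [-0.2 -0.5 -0. ]
163 162.7 [-0.2 -0.2 -0.4]
157 156.7 [-0.3 -0.1 -0.2]
151 150.6 [-0.4  0.5 -0.2]
145 144.6 [-0.5 -0.1 -0.4]
139 138.6 [-1.2 -0.2 -0.1]
133 132.6 [-0.5  0.1 -0.5]
127 126.7 [-0.9  0.2  0.1]
121 120.7 [-0.5 -0.5  0. ]
120.0 120.1 [-0.9 -0.2  0. ]
119.0 119.0 [-0.4 -0.4 -0.3]
118.0 117.9 [-0.7 -0.3 -0.2]
117.0 116.9 [-0.   0.   0.3]
116.0 116.0 [-0.1 -0.5  0. ]
115.0 114.9 [-1.  -0.2  0.2]
114.0 113.9 [-1.3  0.4 -0.1]
113.0 113.0 [-0.4 -0.1 -0.1]
112.0 112.0 [-0.6  0.  -1. ]
111.0 110.9 [-0.3 -0.3  0.1]
110.0 110.0 [-0.5  0.5  0.6]
109.0 109.0 [-0.4  0.3 -0.4]
108.0 107.9 [-0.7 -0.4 -0. ]
107.0 106.9 [-0.3 -0.5 -0.4]
106.0 105.9 [-0.6 -0.7 -0.3]
105.0 104.9 [-0.4 -0.2 -0. ]
104.0 103.9 [-0.2  0.5 -1. ]
103.0 102.9 [-0.5 -0.6  0.2]
102.0 101.9 [-0.3  0.3 -0.6]
101.0 100.9 [-0.9 -0.1  0.1]
100.0 100.0 [-0.3  0.4 -0.3]
99.0 99.0 [-0.5 -0.2  0.1]
98.0 98.0 [-0.7 -0.4  0.3]
14.7167 0.017901930144293258
```

Run:
```python
from rb import *
import cv2
o=[]
for n,(x,y,w,h) in dict(scene=(160,150,280,210),side=(190,90,260,195)).items():
    im=viewer.camera(n)["frame"][y:y+h,x:x+w]; o.append(cv2.resize(im,(400,300),interpolation=cv2.INTER_CUBIC) if 0 else cv2.resize(im,(560,420)[:2],interpolation=cv2.INTER_CUBIC))
cv2.imwrite("pics/d.png",cv2.resize(np.vstack(o),(480,600*480//480)) if 0 else np.hstack([i[:,80:480] for i in o]))
```

```text
(no output)
```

View pics/d.png

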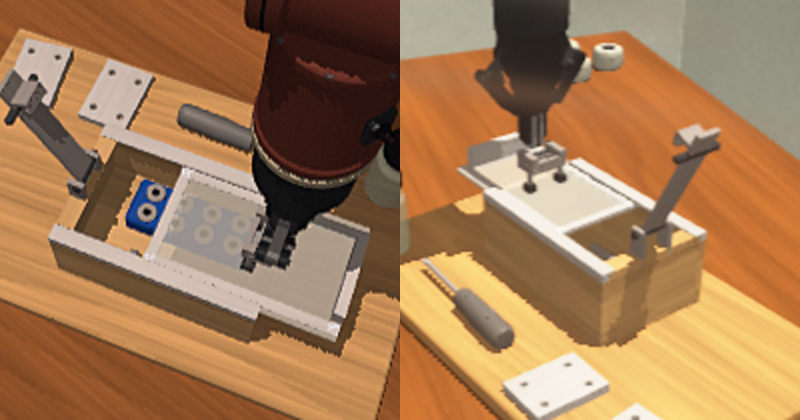

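Run:
```python
from rb import *
s=telemetry.state(); print(s["position"],s["orientation"],ori(1),W(98,102),manip.finger_overhang,s["opening"])
```

```text
[537.49346394 173.19266285 120.02282558] [ 0.99237356  1.33288568 -0.99230295] [ 0.99235836  1.33284587 -0.99235836] [537.5015646 173.1754511 120.       ] 14.0 -0.22052017566954135
```

Run:
```python
from rb import *
t=telemetry.state()["position"]
for dz in (-14,0):
    p=t+[0,0,dz]
    q=proj(p,"scene")[0];r=proj(p,"side")[0]
    print(dz,(q-[160,150])*2-[80,0],(r-[190,90])*560/260+[320,0])
import cv2
d=viewer.camera("wrist"); cv2.imwrite("pics/w.png",d["frame"]); print(d["position"],d["rotation"],d["vfov"],d["cx"],d["cy"])
for n in("scene","side"):
    d=viewer.camera(n); print(n,d["position"],d["rotation"])
```

```text
-14 [278.53683486 248.23095543] [533.17575662 171.16480259]
0 [280.3587348  242.55242459] [533.06246408 159.55371182]
[516.38076039 241.665985   279.99711211] [-0.28401538 -0.04106112  0.28982556] 64.58263436722332 280.13295533333195 210.77939216174155
scene [807.56957699 262.33577939 813.65733566] [0.26570434 0.57718104 2.18508968]
side [ 248.04230496 -669.37888236  564.60765598] [ 1.00477701 -0.14670948 -0.30227558]
```

View pics/w.png

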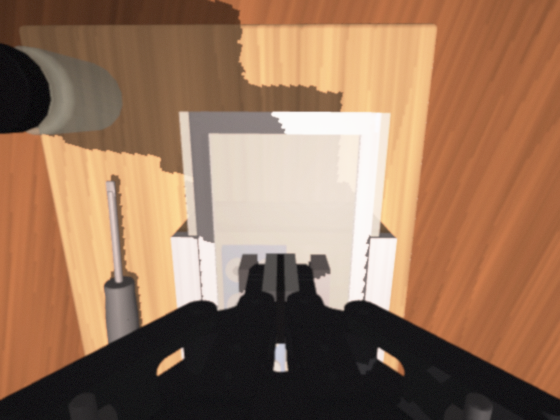

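Run:
```python
from rb import *
import geo
geo.CAM["wrist"]=(64.58263436722332,280.13,210.78,[516.38076039,241.665985,279.99711211],[-0.28401538,-0.04106112,0.28982556])
for nm,P in dict(railx=(65,100,83),railmx=(-65,100,83),wedge=(56,168,79),wedgem=(-56,168,79),ribL=(-40,168,100),ribR=(40,168,100),ribi=(40,158,100),ribbase=(40,158,79),tip=(0,98,88),keep=(0,84,79+20), keep0=(0,84,79),board=(0,300,0)).items(): print(nm,proj(W(P[1],P[2],P[0]),"wrist")[0].round())
```

```text
railx [394. 239.]
railmx [168. 239.]
wedge [387. 116.]
wedgem [176. 116.]
ribL [196. 117.]
ribR [367. 117.]
ribi [365. 139.]
ribbase [356. 136.]
tip [281. 246.]
keep [281. 277.]
keep0 [281. 262.]
board [282. -97.]
```

Run:
```python
from rb import *
import cv2
a=viewer.camera("scene")["frame"][200:340,240:360]; b=viewer.camera("side")["frame"][90:230,220:320]
f=lambda i,w:cv2.resize(i,(w,560),interpolation=cv2.INTER_CUBIC)
cv2.imwrite("pics/e.png",np.hstack([f(a,400*12//12),f(b,400)])[:, :800])
```

```text
(no output)
```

View pics/e.png

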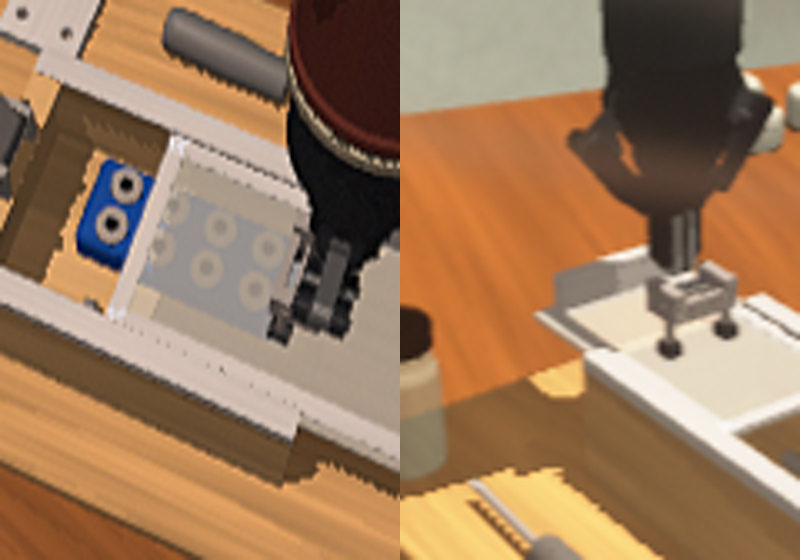

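Run:
```python
from rb import *
manip.movel(W(98,150),rate=150);manip.movel(W(205,150),rate=200)
manip.movel(W(205,90),rate=120)
f0=force(4)
y=205
while y>150:
    y-=5
    manip.movel(W(y,90),rate=80)
    f=force(2)-f0; s=telemetry.state(); print(y,((s["position"]-W(0,0))@Y).round(1),f.round(1),s["joint_torque"][:3].round(1))
    if f[1]>9: break
print(s["t"])
import cv2
a=viewer.camera("scene")["frame"][200:340,240:360]; b=viewer.camera("side")["frame"][90:230,220:320]
f=lambda i,w:cv2.resize(i,(w,560),interpolation=cv2.INTER_CUBIC)
cv2.imwrite("pics/f.png",np.hstack([f(a,400),f(b,400)]))
```

```text
200 199.7 [ 0.4 -0.1 -0.3] [  0.3 -54.1   4.7]
195 194.7 [-0.2  0.3 -0.2] [  0.3 -54.    4.7]
190 189.7 [ 0.   0.2 -0.5] [  0.3 -53.7   4.7]
185 184.7 [-0.5  0.2 -0.4] [  0.3 -53.6   4.6]
180 179.7 [ 0.4  0.2 -0.2] [  0.3 -53.4   4.6]
175 174.7 [-0.5 -0.2 -0.1] [  0.3 -53.2   4.6]
170 169.7 [-0.1 -0.1  0.3] [  0.3 -53.1   4.6]
165 164.7 [ 1.  -0.3  0.2] [  0.3 -52.9   4.6]
160 159.7 [ 0.5 -0.7  0.2] [  0.3 -52.8   4.7]
155 154.7 [ 0.3  1.  -0.1] [  0.3 -52.6   4.7]
150 149.8 [-0.3  0.  -0.6] [  0.3 -52.5   4.7]
20.05
```

View pics/f.png

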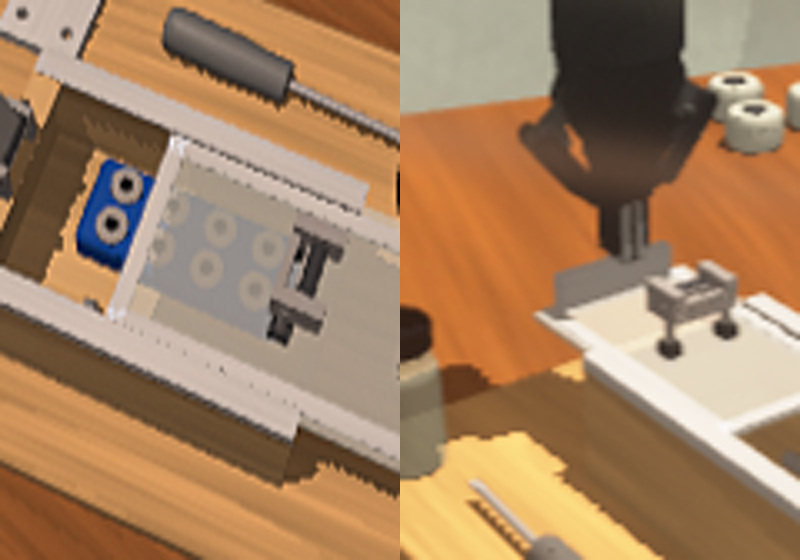

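Run:
```python
from rb import *
import geo
geo.CAM["wrist"]=(64.58263436722332,280.13,210.78,[516.38076039,241.665985,279.99711211],[-0.28401538,-0.04106112,0.28982556])
def back(u,v,cam,z):
    vf,cx,cy,t,r=geo.CAM[cam]; f=210/np.tan(np.radians(vf/2))
    d=R.from_rotvec(r).apply([(u-cx)/f,-(v-cy)/f,-1]); t=np.array(t)
    p=t+d*((z+18-t[2])/d[2]); q=p-W(0,0); return np.array([q@X,q@Y]).round(1)
sd=lambda u,v:(220+(u-400)/4,90+v/4)
for z in (100,90,79): print("side rib top",z,back(*sd(555,272),"side",z),back(*sd(670,245),"side",z))
print("side window corner",back(*sd(536,317),"side",79), "rail -x+y",back(*sd(587,352),"side",83))
for u,v in ((190,112),(388,112),(388,134)): print("wrist edge",back(u,v,"wrist",79),back(u,v,"wrist",100))
for u,v in ((174,236),(394,236)): print("wrist rail",back(u,v,"wrist",83))
s=lambda u,v:(160+u/2.857,150+v/2.857)
for u,v in ((595,483),(640,330)): print("scene win",back(*s(u,v),"scene",79),back(*s(u,v),"scene",100))
for u,v in ((482,447),(543,275),(187,325),(263,180)): print("scene rail",back(*s(u,v),"scene",83))
for y,z in ((98,102),(150,90)):
    print("tip px in zoom",[((proj(W(y,z-k),"side")[0]-[220,90])*4+[400,0]).round() for k in (14,0)])
```

```text
side rib top 100 [-36.3 171.3] [ 40.9 160.6]
side rib top 90 [-25.5 189.1] [ 53.4 178.2]
side rib top 79 [-13.7 208.8] [ 67.2 197.6]
side window corner [-55.9 163.5] rail -x+y [-59.6 102.2]
wrist edge [-48.3 170.2] [-42.8 170.1]
wrist edge [ 56.2 170.3] [ 49.7 170.2]
wrist edge [ 57.3 158.9] [ 50.6 160.2]
wrist rail [-61.6 101.9]
wrist rail [ 64.7 102. ]
scene win [ 55.4 169.4] [ 62.2 167.5]
scene win [-49.9 168.6] [-40.1 166.8]
scene rail [61.2 99.4]
scene rail [-61.8  99.5]
scene rail [  56.4 -101.3]
scene rail [-58.8 -99.2]
tip px in zoom [array([676., 318.]), array([676., 296.])]
tip px in zoom [array([626., 304.]), array([625., 283.])]
```

Run:
```python
from rb import *
manip.movel(W(150,130),rate=200);manip.movel(W(203,120),rate=200)
manip.movel(W(203,72),rate=100)
f0=force(4)
y=203
while y>95:
    y-=4 if y>118 else 1
    manip.movel(W(y,72),rate=80)
    f=force(2)-f0; s=telemetry.state(); print(y,((s["position"]-W(0,0))@Y).round(1),f.round(1))
    if f[1]>9 or (y<165 and y>155 and f[1]<.7): break
print(s["t"])
import cv2
a=viewer.camera("scene")["frame"][200:340,240:360]; b=viewer.camera("side")["frame"][90:230,220:320]
f=lambda i,w:cv2.resize(i,(w,560),interpolation=cv2.INTER_CUBIC)
cv2.imwrite("pics/g.png",np.hstack([f(a,400),f(b,400)]))
```

```text
199 198.8 [ 0.4 -0.1  0. ]
195 194.8 [ 0.2  0.6 -0.2]
191 190.8 [-0.2  1.  -0.2]
187 186.7 [-1.4  0.2  0.3]
183 182.8 [0.3 0.4 0. ]
179 178.8 [0.1 0.1 0.2]
175 174.6 [ 0.1  0.5 -0. ]
171 170.5 [0.6 0.3 0.4]
167 166.5 [-0.3 -0.2  0.7]
163 162.5 [ 0.4  0.5 -0. ]
24.45
```

View pics/g.png

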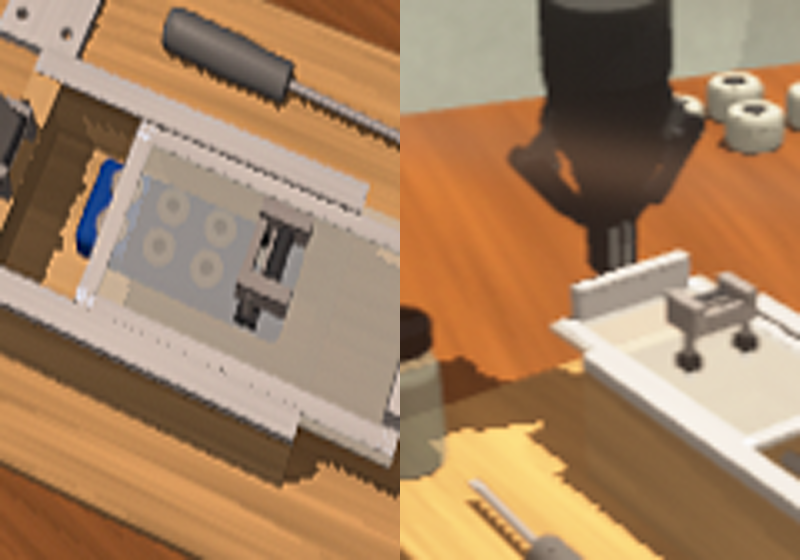

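Run:
```python
from rb import *
y=163;f0=np.array([.5,.3,0])
while y>95:
    y-=7 if y>125 else 1
    manip.movel(W(y,72),rate=70 if y>124 else 30)
    s=telemetry.state(); f=s["wrist_force"]; F=f@Y; a=(s["position"]-W(0,0))@Y
    print(y,a.round(1),round(F,1),end="; ")
    if F>6: 
        F2=force(3); print("again",F2)
        if F2[1]>6: break
print(s["t"])
```

```text
156 155.3 -0.2; 149 148.3 0.4; 142 141.4 0.4; 135 134.4 0.2; 128 127.4 -0.3; 121 120.5 -0.5; 120 119.9 0.3; 119 119.2 1.4; 118 118.0 2.1; 117 116.9 1.6; 116 115.8 2.4; 115 114.8 0.6; 114 113.8 0.9; 113 112.8 1.3; 112 112.0 2.2; 111 111.9 5.0; 110 111.9 7.7; again [-0.48057261  7.65957018  1.02768631]
28.9333
```

```bash
cat >> rb.py <<'E'
H=-16   # effective fingertip overhang (tips sit ~30 mm higher than stated)
def tp(y,z): return W(y-12,z+H)
def arc(a,r,h=2.5): return tp(-90+r*np.cos(a)-h*np.sin(a),104+r*np.sin(a)+h*np.cos(a))
E
python3 - <<'E'
from rb import *
manip.movel(W(118,72),rate=60); manip.movel(W(125,245),rate=300)
manip.movel(tp(-168,265),rate=350); manip.movel(tp(-168,207),rate=200)
f0=force(3); print(telemetry.state()["t"])
ok=True
for y in list(range(-158,-91,11))+[-92]:
    manip.movel(tp(y,209),rate=120); s=telemetry.state(); f=s["wrist_force"]; print(y,(f@Y-f0[1]).round(1),(f[2]-f0[2]).round(1),end="; ")
    if np.linalg.norm(f)>22: ok=False;break
print(s["t"])
import cv2
a=viewer.camera("scene")["frame"][150:290,160:280]; b=viewer.camera("side")["frame"][60:200,290:390]
f=lambda i,w:cv2.resize(i,(w,560),interpolation=cv2.INTER_CUBIC)
cv2.imwrite("pics/h.png",np.hstack([f(a,400),f(b,400)]))
E
```

```text
31.5083
-158 -0.3 -0.0; -147 0.9 -0.4; -136 1.4 -0.4; -125 0.1 -0.7; -114 0.1 -0.7; -103 -0.2 -0.3; -92 0.1 -0.0; -92 -0.3 -0.9; 33.5083
```

View pics/h.png

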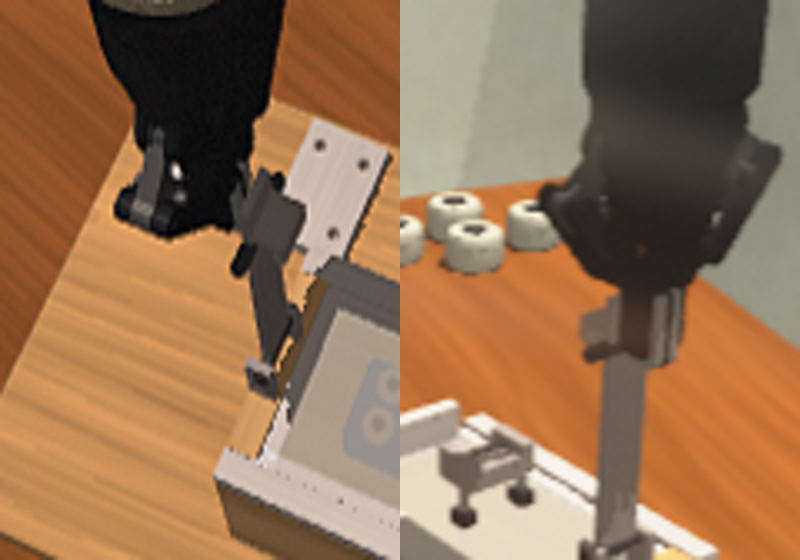

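Run:
```python
from rb import *
g=lambda P:((proj(P,"side")[0]-[290,60])*4+[400,0]).round()
for z in (195,202,209,216,225,239): print(z,"finger",g(W(-104,z)),"bar end/at r",g(W(-90,z)))
print(g(W(-90,104)))
a=lambda *k:solver.inverse_kinematics(arc(*k),ori(1)) is not None
print([a(t,120) for t in (1.4,1,.6,.3,.05)])
```

```text
195 finger [647. 392.] bar end/at r [627. 382.]
202 finger [648. 379.] bar end/at r [628. 368.]
209 finger [649. 365.] bar end/at r [628. 355.]
216 finger [650. 351.] bar end/at r [629. 341.]
225 finger [651. 333.] bar end/at r [631. 323.]
239 finger [654. 304.] bar end/at r [633. 295.]
[615. 547.]
[True, True, True, True, True]
```

Run:
```python
from rb import *
n=0
for a in np.arange(1.45,0.49,-0.12):
    r=np.interp(a,[0.5,1.45],[124,113])
    manip.movel(arc(a,r),rate=100); s=telemetry.state(); f=s["wrist_force"]; print(round(a,2),(f@Y).round(1),f[2].round(1),end="; ")
    if np.linalg.norm(f)>20: break
else:
    while a>-0.05:
        a-=0.03 if a>.4 else 0.012
        manip.movel(arc(a,125),rate=40 if a>.4 else 15); s=telemetry.state(); f=s["wrist_force"]; dz=s["position"][2]-arc(a,125)[2]
        print(round(a,3),(f@Y).round(1),f[2].round(1),dz.round(1),end="; ")
        if f[2]>18 or np.linalg.norm(f)>25 or s["t"]>50: break
print(s["t"])
import cv2
b=viewer.camera("side")["frame"][100:240,240:340]; c=viewer.camera("scene")["frame"][170:310,220:340]
f=lambda i,w:cv2.resize(i,(w,560),interpolation=cv2.INTER_CUBIC)
cv2.imwrite("pics/i.png",np.hstack([f(c,400),f(b,400)]))
```

```text
1.45 -0.3 0.6; 1.33 0.0 -0.8; 1.21 0.3 -0.2; 1.09 -0.1 0.4; 0.97 -0.5 0.9; 0.85 0.8 1.5; 0.73 -0.7 0.3; 0.61 -0.5 0.7; 0.58 0.3 -0.1 0.0; 0.55 0.9 0.5 -0.2; 0.52 0.7 -0.7 -0.3; 0.49 0.8 -0.0 -0.3; 0.46 -0.3 0.1 -0.3; 0.43 -0.7 0.4 -0.3; 0.4 -0.1 -0.1 -0.3; 0.37 -1.0 0.3 -0.1; 0.358 0.1 0.3 -0.1; 0.346 -0.8 0.8 -0.1; 0.334 -0.1 -0.2 -0.1; 0.322 -0.7 0.3 -0.1; 0.31 -0.0 -0.3 -0.1; 0.298 -0.7 -0.3 -0.1; 0.286 0.4 0.2 -0.1; 0.274 0.0 0.1 -0.1; 0.262 -0.3 -0.7 -0.1; 0.25 -0.2 3.4 0.3; 0.238 0.6 3.8 0.2; 0.226 0.3 1.5 -0.1; 0.214 -0.2 -0.3 -0.3; 0.202 0.8 -0.5 -0.3; 0.19 0.4 0.5 -0.2; 0.178 0.4 -0.0 -0.1; 0.166 0.0 0.2 -0.1; 0.154 -0.4 -0.3 -0.1; 0.142 -0.0 5.0 0.6; 0.13 -0.1 15.6 1.7; 0.118 0.7 26.5 2.9; 43.3583
```

Run:
```python
from rb import *
manip.movel(arc(0.16,125),rate=40); manip.movel(arc(0.16,125)+[0,0,170],rate=200)
print(telemetry.state()["t"])
import cv2
b=viewer.camera("side")["frame"][100:240,260:360]; c=viewer.camera("scene")["frame"][180:320,220:340]
f=lambda i,w:cv2.resize(i,(w,560),interpolation=cv2.INTER_CUBIC)
cv2.imwrite("pics/j.png",np.hstack([f(c,400),f(b,400)]))
for a in (0.05,.13,.25): print(a,[((proj(W(-90+135*np.cos(a),104+135*np.sin(a)),"side")[0]-[260,100])*4+[400,0]).round()])
```

```text
44.7417
0.05 [array([572., 276.])]
0.13 [array([573., 260.])]
0.25 [array([577., 236.])]
```

View pics/j.png

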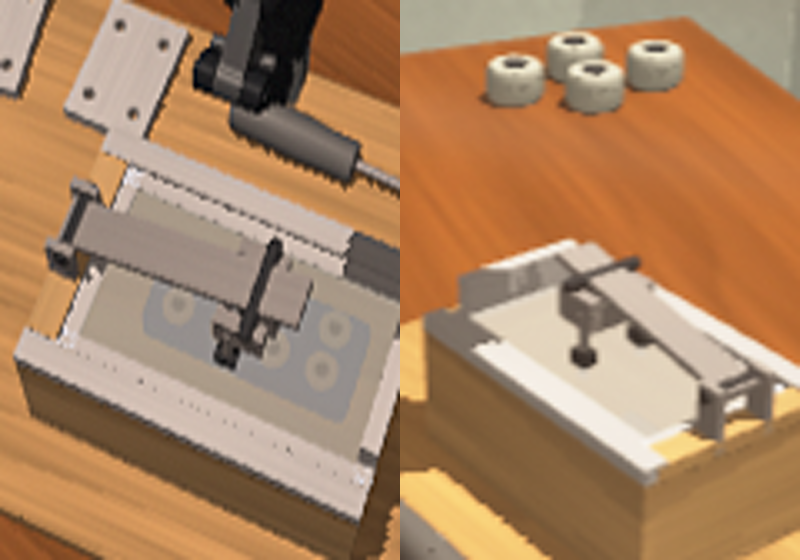

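```bash
python3 -c "
from cell import manip,telemetry
manip.job_done();print(telemetry.state()['t'])"
```

```text
the job is handed in; nothing more can be done
the job is handed in; nothing more can be done
```

The window is shut and the latch appears clicked home. I handed the job in at about 45 s; no verdict is reported, and I could not read the latch, roller and window values directly.

- **Window:** pushed along its track until it hit its stop. The arm stalled at 111.9 mm along the box with about 8 N, close to the 112 mm I expected.
- **Latch:** swung over past upright and pressed down in small steps. The tooth met the roller at about 3.8 N and passed it. About 0.11 rad lower the latch landed hard, close to the 0.12 rad given in the task. The last press peaked at 26.5 N, above the 18 N at which I meant to stop but below the 45 N limit.
- **Final picture:** with the arm lifted clear, the latch lies low over the keeper at about 0.13 rad and the window's end is at the box's end. The screwdriver and one riser pad looked undisturbed. The jar and the other pad were outside or at the edge of that crop, but the arm never worked near them.

**What disagreed:** the shut fingertips seemed to sit about 30 mm higher than the stated overhang. My first two pushes therefore passed over the pull rib without touching anything, which cost about 10 s. I corrected the height from the pictures. The 2 N friction of the window hardly showed in the wrist force.

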